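# Slide the condiment caddy off its T-track and dock it on the pinned serving stand

## Task

The green condiment caddy is captive in the aluminium T-track on the counter: slide it along to the open end that the grey ladle holder does not block and lift it off there. Carry it clear of the clutter and lower it (do not drop it) onto the serving stand so that both pins come up through the holes in its base plate and the plate rests flush, then let go. Keep the caddy upright and leave the ladle holder and everything else where they are.

Things in the scene. Friction and masses are not known exactly. Their poses are not given: they have to be found in the camera images.
- caddy_mid (a point): Green condiment caddy, loose but captive in the track, 110 mm tall, about 0.3 kg: T-foot, base plate, handle. Point on its vertical axis, 55 mm above its underside, 63 mm above the counter in the track. z up, y along the track, x across. Same if turned half round. Two clear pots with red and yellow lids (30 mm wide, y = -32 and +32 mm, tops 10 mm above this point) are part of it.
- caddy_grip (a point): Where to pinch the caddy: in its upright green handle fin, on its axis, 37 mm above caddy_mid. The fin is 24 mm thick (x, the way to pinch it) and 30 mm wide (y); it rises from 67 mm below this point to 18 mm above it.
- caddy_plate (a point): Centre of the underside of the caddy's green base plate, 17 mm above the caddy's underside. The plate is 120 (x) x 96 (y) x 8 mm, with two vertical 12 mm through holes at x = -46 and +46 mm, y = 0. Below it hangs the white T-foot: stem 14 (x) x 56 (y) x 10 mm high, then head 40 (x) x 56 (y) x 7 mm.
- holder_mid (a point): Grey utensil holder, loose but captive in the same track, to be left where it is: plate 90 (x) x 70 (y) mm, cup 56 mm wide, and a steel ladle upright in it with its 66 mm bowl on top. Point on its vertical axis, 60 mm above its underside; the ladle's top is 170 mm above this point. It blocks one end of the track; the caddy must leave by the other.
- track: Aluminium T-track fixed on the counter, running along its own y; origin at the centre of its underside. Floor 58 (x) x 390 (y) mm, upper face 8 mm up; the caddy's foot slides on it. Walls with inward lips cover only y = -140 to +140 mm. Both ends open, no stops. The foot is clear of the lips, and lifts out, once the caddy's centre is over 168 mm from the track's centre.
- track_slot (a point): Middle of the slot, at the top of the track's lips, 23 mm above the counter; axes as the track. Channel 46 mm wide and 10 mm high above the floor, lips 5 mm thick, slot between them 20 mm wide: the caddy has 3 mm of play to each side and 3 mm upwards.
- stand_seat (a point): Where caddy_mid is when the caddy is fully seated on the serving stand: above the stand's centre, 68 mm above the counter. The caddy fits with its x axis along this x axis, either way round. The stand is fixed, left or right of the track: white base 124 (x) x 100 (y) x 8 mm, with an orange ledge along each side.
- stand_pins (a point): Mid-point between the stand's two pins, at the height of the ledge tops, 30 mm above the counter. Ledges 32 mm wide, centred at x = -46 and +46 mm, 60 mm free between them for the foot; the seated plate lies on them. At the middle of each (y = 0) stands a steel pin, 8 mm in diameter, 23 mm tall, its upper 9 mm tapering to 3 mm.
- bowl: Blue ceramic bowl, 136 mm wide, 60 mm high, loose, on the other side from the stand; origin under its centre. Leave alone.
- soy: Amber sauce bottle with red cap, 60 mm in diameter, 170 mm tall, loose, nearer the robot than the track; origin under its centre. Leave alone.
- jar: Jar with a green lid, 60 mm in diameter, 95 mm tall, loose, nearer the robot than the track; origin under its centre. Leave alone.
- griddle_rim (a point): Dark griddle pan, 260 mm wide, 32 mm high, with a black handle, loose, beyond the track; the point is on its rim, on the side near the track. Leave alone.
- spatula_tip (a point): Green spatula, 280 mm long, loose, lying beyond the track; the point is at the end of its blade. Leave alone.

How it is judged (in metres and radians):
On the way, in this order (a step that is already met when the one before it is completed fails the run):
1. the caddy has been slid along the track until its foot sticks out of one end of the lips, still down in the track ((y of caddy_mid in the frame of track above 0.145 m or y of caddy_mid in the frame of track below -0.145 m) and z of caddy_mid in the frame of track below 0.075 m), for 0.05 s.
2. the caddy has been lifted off the track (height (world z) of caddy_mid above 0.1 m), for 0.1 s.
3. the caddy has been lowered over the pins while still held (less than 10 mm above its seat) (z of caddy_mid in the frame of stand_seat below 0.01 m and horizontal distance between caddy_mid and stand_seat below 0.006 m and contact force between the fingers and caddy above 0.5 N), for 0.1 s.
At the end, for the whole second after the job is handed in: Caddy flush on the stand, both pins through its holes: caddy_mid within 4 mm sideways of stand_seat, at most 3 mm above, x axes within 0.08 rad (either way round), tilt under 0.04 rad, at rest, released; holder within 30 mm and bystanders within 40 mm of their starts (horizontal distance between caddy_mid and stand_seat below 0.004 m and z of caddy_mid in the frame of stand_seat between -0.004 and 0.003 m and angle between the x axis of caddy_mid and the x axis of stand_seat, either way round below 0.08 rad and angle between caddy_mid's own z axis and vertical below 0.04 rad and linear speed of caddy below 0.02 m/s and distance of holder_mid from where it was at the start of the episode below 0.03 m and distance of each of bowl, soy, jar, griddle_rim, spatula_tip from where it was at the start of the episode below 0.04 m); the robot touches nothing.
It fails at once if the ladle holder is moved by more than 30 mm (distance of holder_mid from where it was at the start of the episode above 0.03 m).
It fails at once if the caddy is tipped by more than 0.5 rad (angle between caddy_mid's own z axis and vertical above 0.5 rad).
It fails at once if a bystander is moved by more than 40 mm (distance of any of bowl, soy, jar, griddle_rim, spatula_tip from where it was at the start of the episode above 0.04 m).
It also fails if it takes over 48 s, if anything falls off the work surface, if the arm or the gripper's body presses on something with over 40 N, if the wrist force passes 120 N, or if a joint passes its speed limit or range.

## Robot

A 6-joint arm with a two-finger parallel gripper is mounted at the origin on the work surface. World frame = base frame: x ahead of the robot, y to its left, z up, the work surface at z = 0. Lengths are in m, angles in degrees, forces in N, time in s.
With the tool pointing down it reaches from about 0.275 to 0.75 m from the base axis. Payload 10.2 kg.
Tool frame: the origin (TCP) lies at the very end of the fingers, on their centre line; the grasp point (between the pads) lies env.grip_depth behind it (env.grip_depth is the distance from the TCP to the grasp point, in m); z points along the fingers, y is the line along which they close (so a half turn about z gives the same grasp; the last joint's range is limited). The gripper opens to 88 mm and grips with 3 to 60 N. Pads are 18 mm wide; open, the fingers measure 123 mm over their backs; the gripper's body (75 mm by 187 mm) begins 45 mm behind the grasp point.
Start: joints at [61.799, 17.928, 85.812, -0, 76.261, -12.8], TCP at [0.139, 0.506, 0.239] pointing down, gripper open.
Joint ranges: [-168.41, 168.41], [-55.51, 124.54], [10.69, 146.95], [-70.63, 250.63], [1, 178], [-165.06, 165.06]. Speed limits (degrees/s): [136.94, 136.94, 172.46, 180, 180, 180].

## Interface

Orientations are given as a 3x3 rotation matrix whose columns are the frame's x, y, z axes.
In Python, from cell import readout, snapshot, camera_params, env gives the robot as it stands. The module is installed in compiled form; this text tells all that it offers.
- The arm moves only by the tool drive_tool, never from a script. Its argument "plan" is one flat list of numbers, 7 for each row, row after row: the turn, a rotation vector about the tool's x, y, z in degrees, then the shift along the tool's x, y, z in m, then the closure, from 0 (fully open) to 1 (shut). A call has 1 to 8 rows; each row shifts and turns the commanded pose from where the row before left it, along the tool's axes as they then stand; what a row does not reach is not made up. A row lasts 1/10 s, in which the tool goes at most 50 mm and 8.59 degrees, less where a joint would pass 70% of its speed; a pose out of reach is approached as far as the arm can. A call with a gripper value outside its range is refused whole. The fingers move at their own pace and stop on an object; "force" is the grip in N (left out, the last holds). Time passes only in rows, so rows that do not move let the fingers close. It gives the time, the measured TCP pose, the force, the opening and the grip force at its end, in the units of the state.
- readout.observe(): the state, without advancing time (a new reading comes with each control period).
- snapshot(name): name is "scene" or "top"; returns the picture (400x640x3 uint8, red, green, blue); there is no depth.
- camera_params(name): a dict with "fx", "fy", "cx", "cy" (pixels), "R" (3x3) and "t" (3): a world point X has camera coordinates R X + t. Camera axes: x right, y down, z forward; pixel columns grow to the right and rows downward; lengths in m; the calibration is good to about 2 mm. A picture is of the moment at which its call begins. camera_params takes no time and is no camera call.
- env.hand_in(): hands the job in; it is judged then, once.
The state is a dict: "time": time; "q": joint angles; "dq": joint speeds; "effort": joint torques, N m; "tool_pos": TCP position; "tool_rot": TCP orientation; "contact_force": force on the tool from outside, world axes, zero at the start; "ft_torque": the same for the moment, N m; "width": finger opening in m; "grasp_force": force on a finger pad.
Only numpy, scipy, OpenCV 4.12 (cv2) and the standard library are available. Lean on these libraries where they do the work, as an engineer would, in place of code of your own. Each camera call takes 0.05 s, during which the arm holds its last target. There are 200 camera calls.

## Working session

There is one attempt and no reset: what is moved stays moved. The work goes in short steps, Python scripts to look and compute and a tool call to move; the robot and the scene stay as the last step left them, time stands still between calls to the robot, and variables do not carry over. Pictures are saved under pics/ and viewed, at most 10 in all, crops included, and the job is handed in when it is done.

Besides the shell and the picture viewer there is one more tool, called as a command line: name --argument value ..., lists and objects as JSON in quotes. drive_tool: Moves the arm, as the interface text tells. Its arguments: {"type":"object","properties":{"plan":{"type":"array","items":{"type":"number"}},"force":{"type":"number"}},"required":["plan"]}

```bash
mkdir -p pics; python3 - <<'E'
from cell import readout, snapshot, camera_params, env
import cv2
for n in("scene","top"):
    cv2.imwrite(f"pics/{n}0.png",snapshot(n)[:,:,::-1]); p=camera_params(n); print(n,p)
o=readout.observe(); print(o['tool_pos'],o['tool_rot'],env.grip_depth,o['width'],o['time'])
E
```

```text
scene {'fx': 409.16742212248596, 'fy': 409.16742212248596, 'cx': 318.1672206572564, 'cy': 192.5238849237915, 'R': array([[-0.86499528,  0.50163554,  0.01203952],
       [ 0.39914858,  0.70241577, -0.58931528],
       [-0.30407824, -0.50494938, -0.80781344]]), 't': array([ 0.50377319, -0.17735123,  1.32287872])}
top {'fx': 509.8836585235684, 'fy': 509.8836585235684, 'cx': 316.1920481832102, 'cy': 200.86065670002296, 'R': array([[ 0.01540667, -0.99984822, -0.00813468],
       [-0.9849507 , -0.01377541, -0.17228567],
       [ 0.17214746,  0.0106666 , -0.98501344]]), 't': array([-0.00595151,  0.58818324,  1.13362109])}
[0.13933691 0.50596532 0.23823945] [[-9.64087584e-01  2.65584013e-01 -5.12420283e-04]
 [ 2.65584403e-01  9.64087121e-01 -9.73079961e-04]
 [ 2.35583315e-04 -1.07422514e-03 -9.99999395e-01]] 0.0187 0.08814990910930434 0.1
```

View pics/top0.png

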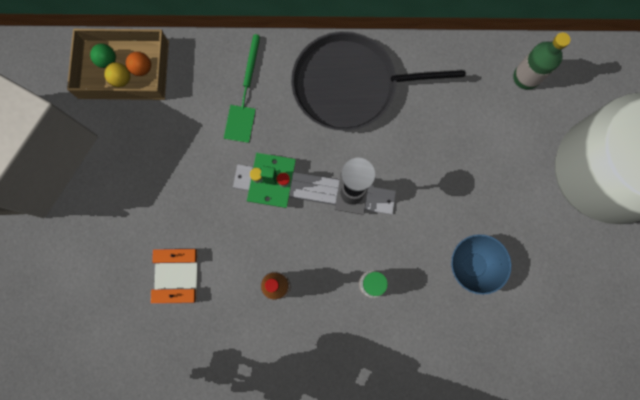

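View pics/scene0.png

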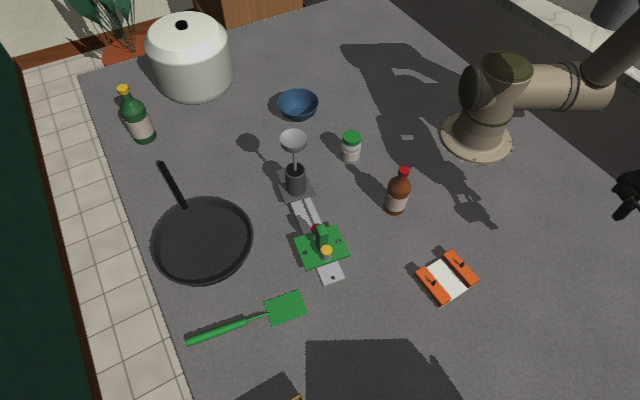

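The top view shows the caddy at about (271,180) and the holder at (355,190), which blocks the -y end. The open end is on the left (+y), and the stand is at about (174,276). I'll enlarge the parts that matter.

```bash
python3 - <<'E'
import cv2,numpy as np
t=cv2.imread("pics/top0.png");s=cv2.imread("pics/scene0.png")
def crop(im,x,y,w,h,k): return cv2.resize(im[y:y+h,x:x+w],None,fx=k,fy=k,interpolation=cv2.INTER_CUBIC)
a=crop(t,225,145,175,75,4)  #700x300
b=crop(t,140,240,70,70,4); c=crop(s,405,240,85,70,4)
out=np.zeros((590,740,3),np.uint8); out[:300,:700]=a; out[305:585,:280]=b; out[305:585,290:630]=c
cv2.imwrite("pics/crop0.png",np.clip(out*1.4,0,255).astype(np.uint8))
E
```

```text
(no output)
```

View pics/crop0.png

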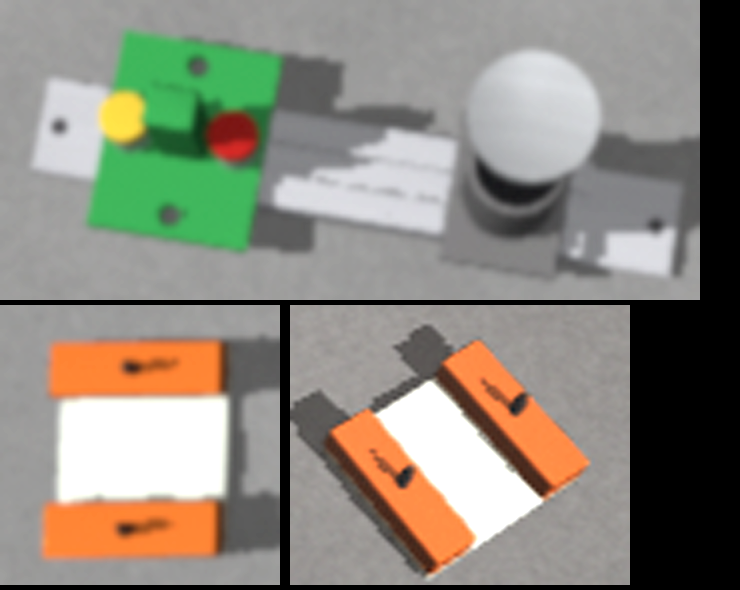

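```bash
cat > h.py <<'E'
import cv2,numpy as np
from scipy.optimize import minimize
from cell import readout,snapshot,camera_params,env
P={n:camera_params(n) for n in("scene","top")}
def proj(n,X):
    p=P[n];c=np.atleast_2d(X)@p['R'].T+p['t'];return np.c_[p['fx']*c[:,0]/c[:,2]+p['cx'],p['fy']*c[:,1]/c[:,2]+p['cy']]
def ray(n,u,z):
    p=P[n];d=p['R'].T@[(u[0]-p['cx'])/p['fx'],(u[1]-p['cy'])/p['fy'],1];C=-p['R'].T@p['t'];return C+d*(z-C[2])/d[2]
def box(x0,x1,y0,y1,z0,z1): return np.array([[x,y,z] for x in(x0,x1) for y in(y0,y1) for z in(z0,z1)])
LEDGES=[box(s*.046-.016,s*.046+.016,-.05,.05,.008,.03) for s in(-1,1)]
def plate(z): return [box(-.06,.06,-.048,.048,z,z+.008)]
def place(b,q):
    c,s=np.cos(q[2]),np.sin(q[2]);return b@np.array([[c,s,0],[-s,c,0],[0,0,1]])+[q[0],q[1],0]
def orange(im):
    h=cv2.cvtColor(im,cv2.COLOR_RGB2HSV);return ((h[...,0]<16)&(h[...,0]>6)&(h[...,1]>130)&(h[...,2]>70))
def green(im):
    h=cv2.cvtColor(im,cv2.COLOR_RGB2HSV);return ((h[...,0]>50)&(h[...,0]<80)&(h[...,1]>110)&(h[...,2]>40))
def fit(ims,mask,boxes,q0,fill=False):
    "fit x,y,yaw of boxes to colour masks in the cameras of dict ims; returns q, mean residual px"
    D={}
    for n,im in ims.items():
        u=proj(n,[q0[0],q0[1],.03])[0].astype(int);k=np.s_[max(u[1]-50,0):u[1]+50,max(u[0]-50,0):u[0]+50]
        m=mask(im)[k].astype(np.float32)
        if fill:
            m=cv2.morphologyEx(m,cv2.MORPH_OPEN,np.ones((3,3)))
            cs,_=cv2.findContours(m.astype(np.uint8),cv2.RETR_EXTERNAL,cv2.CHAIN_APPROX_NONE);c=max(cs,key=cv2.contourArea)
            m[:]=0;cv2.fillPoly(m,[cv2.convexHull(c)],1.)
        D[n]=(m,k[1].start,k[0].start)
    def cost(q):
        e=0
        for n,(m,a,b) in D.items():
            r=np.zeros((m.shape[0]*8,m.shape[1]*8),np.float32)
            for B in boxes:
                uv=(proj(n,place(B,q))-[a,b]+.5)*8-.5
                cv2.fillConvexPoly(r,cv2.convexHull((uv*16).round().astype(np.int32)),1.,shift=4)
            e+=((cv2.resize(r,m.shape[::-1],interpolation=cv2.INTER_AREA)-m)**2).sum()
        return e
    r=minimize(cost,q0,method='Nelder-Mead',options=dict(initial_simplex=np.array(q0)+np.vstack([[0,0,0],np.diag([.008,.008,.08])]),xatol=1e-4,fatol=.01))
    return r.x,r.fun
E
python3 - <<'E'
from h import *
im={n:cv2.imread(f"pics/{n}0.png")[:,:,::-1].copy() for n in P}
T=lambda u,v,z:ray("top",(225+(u+.5)/4-.5,145+(v+.5)/4-.5),z).round(4)
a,b=T(59,126,.008),T(656,225,.008);print("screws",a,b,(a+b)/2,np.degrees(np.arctan2(*(a-b)[[0]],*(a-b)[[1]])))
for p in[(47,77),(31,168),(683,180),(672,277)]: print("corner",T(*p,.008))
h1,h2=T(197,66,.033),T(169,214,.033);print("holes",h1,h2,(h1+h2)/2,np.linalg.norm(h1-h2))
q0=((h1+h2)/2)[:2]; s0=ray("top",(174,276),.03)
for k in(["top"],["scene"],["top","scene"]):
    i={n:im[n] for n in k}
    print(k,"stand",fit(i,orange,LEDGES,[*s0[:2],0]),"caddy",fit(i,green,plate(.025),[*q0,np.arctan2(*(h1-h2)[[1,0]])]))
for n,u,z in[("soy",(272,285),.17),("jar",(375,284),.095),("bowl",(481,264),.06),("ladle",(358,174),.238),("spatula",(238,138),0.005),("panrim",(343,128),.03)]: print(n,ray("top",u,z).round(3))
for n in P: print(n,"cam",-P[n]['R'].T@P[n]['t'])
E
```

```text
screws [0.6542 0.191  0.008 ] [ 0.5981 -0.1711  0.008 ] [0.62615 0.00995 0.008  ] 8.806792694435314
corner [0.6847 0.1996 0.008 ]
corner [0.6279 0.2069 0.008 ]
corner [ 0.6259 -0.1876  0.008 ]
corner [ 0.5666 -0.1804  0.008 ]
holes [0.6865 0.1057 0.033 ] [0.5963 0.1195 0.033 ] [0.6414 0.1126 0.033 ] 0.09124954794408567
['top'] stand (array([0.41232082, 0.33218642, 0.03069544]), np.float64(124.256103515625)) caddy (array([ 0.64211552,  0.11126839, -0.15125208]), np.float64(703.943359375))
['scene'] stand (array([0.40879627, 0.33232168, 0.03172827]), np.float64(345.642822265625)) caddy (array([ 0.63913491,  0.11071465, -0.15560525]), np.float64(461.191650390625))
['top', 'scene'] stand (array([0.41177697, 0.33231101, 0.02897633]), np.float64(513.796630859375)) caddy (array([ 0.64050226,  0.11102423, -0.14880375]), np.float64(1199.787841796875))
soy [0.393 0.088 0.17 ]
jar [ 0.399 -0.128  0.095]
bowl [ 0.448 -0.371  0.06 ]
ladle [ 0.61  -0.081  0.238]
spatula [0.751 0.199 0.005]
panrim [ 0.772 -0.059  0.03 ]
scene cam [0.90880956 0.53985055 0.95805823]
top cam [ 0.3842732  -0.00994003  1.21791913]
```

The fits hold up: the hole spacing measures 91 mm (true value 92) and the track length fits. The caddy is at (0.641, 0.111), yaw -8.7°, about 0.10 along the track, and the stand is at (0.411, 0.332), yaw about 1.7°. I'll turn the tool by 83.3° and move above the caddy.

drive_tool --plan '[0,0,8.33,0,0,0,0,0,0,8.33,0,0,0,0,0,0,8.33,0,0,0,0,0,0,8.33,0,0,0,0,0,0,8.33,0,0,0,0,0,0,8.33,0,0,0,0,0,0,8.33,0,0,0,0,0,0,8.33,0,0,0,0]'

```text
time: 0.9
tool_pos: [0.1394, 0.506, 0.2384]
tool_rot: [[-0.133, 0.991, -0.0], [0.991, 0.133, -0.001], [-0.001, -0.0, -1.0]]
contact_force: [1.0, -0.4, -0.1]
width: 0.0881
grasp_force: 0.0
```

drive_tool --plan '[0,0,8.33,0,0,0,0,0,0,8.33,0,0,0,0,0,0,0,-0.0197,0.0347,0,0,0,0,0,-0.0197,0.0347,0,0,0,0,0,-0.0197,0.0347,0,0,0,0,0,-0.0197,0.0347,0,0,0,0,0,-0.0197,0.0347,0,0,0,0,0,-0.0197,0.0347,0,0]'

```text
time: 1.7
tool_pos: [0.3283, 0.3566, 0.2386]
tool_rot: [[0.151, 0.989, -0.0], [0.989, -0.151, -0.0], [-0.0, -0.0, -1.0]]
contact_force: [0.6, 0.4, -0.6]
width: 0.0883
grasp_force: 0.0
```

drive_tool --plan '[0,0,0,-0.0197,0.0347,0,0,0,0,0,-0.0197,0.0347,0,0,0,0,0,-0.0197,0.0347,0,0,0,0,0,-0.0197,0.0347,0,0,0,0,0,-0.0197,0.0347,0,0,0,0,0,-0.0197,0.0347,0,0,0,0,0,-0.0197,0.0347,0,0,0,0,0,-0.0197,0.0347,0,0]'

```text
time: 2.5
tool_pos: [0.5789, 0.1588, 0.2383]
tool_rot: [[0.152, 0.988, -0.001], [0.988, -0.152, 0.0], [-0.0, -0.001, -1.0]]
contact_force: [-0.9, 0.5, 0.2]
width: 0.088
grasp_force: 0.0
```

drive_tool --plan '[0,0,0,-0.0197,0.0347,0,0,0,0,0,-0.0197,0.0347,0,0,0,0,0,0,0,0,0,0,0,0,0,0,0,0]'

```text
time: 2.9
tool_pos: [0.6405, 0.1103, 0.2378]
tool_rot: [[0.152, 0.988, -0.002], [0.988, -0.152, 0.0], [-0.0, -0.002, -1.0]]
contact_force: [-0.3, -0.3, 0.5]
width: 0.0884
grasp_force: 0.0
```

drive_tool --plan '[0,0,0,0,0,0.03,0,0,0,0,0,0,0.03,0,0,0,0,0,0,0.03,0,0,0,0,0,0,0.03,0,0,0,0,0,0,0.02,0,0,0,0,0,0,0.0165,0,0,0,0,0,0,0,0,0,0,0,0,0,0,0.6]' --force 20

```text
time: 3.7
tool_pos: [0.6403, 0.1114, 0.0831]
tool_rot: [[0.15, 0.989, 0.001], [0.989, -0.15, 0.0], [0.0, 0.0, -1.0]]
contact_force: [-0.7, -0.5, 0.8]
width: 0.0822
grasp_force: 0.0
```

drive_tool --plan '[0,0,0,0,0,0,1,0,0,0,0,0,0,1,0,0,0,0,0,0,1,0,0,0,0,0,0,1,0,0,0,0,0,0,1,0,0,0,0,0,0,1]'

```text
time: 4.3
tool_pos: [0.6406, 0.1106, 0.0823]
tool_rot: [[0.151, 0.988, 0.0], [0.988, -0.151, -0.0], [0.0, 0.0, -1.0]]
contact_force: [0.8, 1.1, -0.0]
width: 0.0341
grasp_force: 0.0
```

```bash
python3 - <<'E'
from h import *
im={n:snapshot(n) for n in P}
for n in P: cv2.imwrite(f"pics/{n}1.png",im[n][:,:,::-1])
o=readout.observe();print(o['time'],o['tool_pos'],o['width'],o['contact_force'],o['grasp_force'])
a=im["top"][130:230,220:320,::-1];b=im["scene"][200:300,270:370,::-1]
cv2.imwrite("pics/c1.png",cv2.resize(np.hstack([a,b]),None,fx=4,fy=4))
E
```

```text
4.4 [0.6405688  0.11056955 0.08219802] 0.02645028135794995 [0.41276782 0.35765834 0.93010298] 0.0
```

View pics/c1.png

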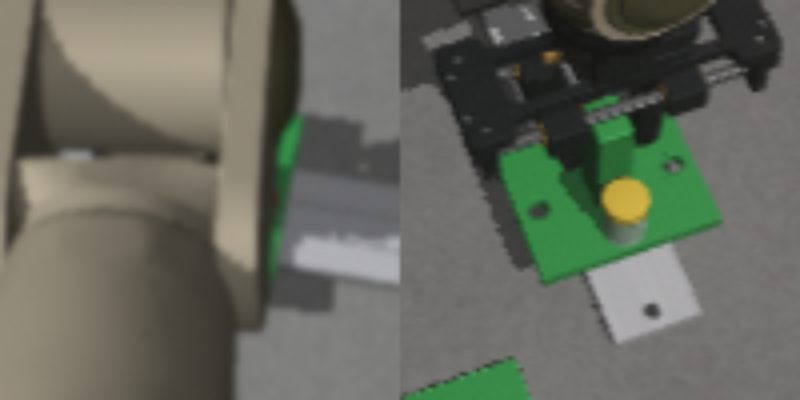

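The scene camera shows the fingers straddling the fin with the plate level. The top view is hidden by the arm. I'll finish closing and then slide the caddy.

drive_tool --plan '[0,0,0,0,0,0,1,0,0,0,0,0,0,1,0,0,0,0,0,0,1]' --force 20

```text
time: 4.7
tool_pos: [0.6405, 0.1106, 0.0822]
tool_rot: [[0.151, 0.988, -0.0], [0.988, -0.151, -0.0], [-0.0, -0.0, -1.0]]
contact_force: [-0.4, 0.0, -0.4]
width: 0.0233
grasp_force: 20.0
```

drive_tool --plan '[0,0,0,0.008,0,0,1,0,0,0,0.011,0,0,1,0,0,0,0.011,0,0,1,0,0,0,0.011,0,0,1,0,0,0,0.011,0,0,1,0,0,0,0.01,0,0,1,0,0,0,0.008,0,0,1,0,0,0,0.007,0,0,1]'

```text
time: 5.5
tool_pos: [0.6522, 0.1877, 0.0822]
tool_rot: [[0.151, 0.989, 0.0], [0.989, -0.151, 0.0], [0.0, 0.0, -1.0]]
contact_force: [-0.5, 0.0, 0.4]
width: 0.0006
grasp_force: 0.0
```

drive_tool --plan '[0,0,0,0,0,0,1,0,0,0,0,0,0,1]'

```text
time: 5.7
tool_pos: [0.6522, 0.1868, 0.0822]
tool_rot: [[0.151, 0.989, 0.0], [0.989, -0.151, -0.0], [-0.0, 0.0, -1.0]]
contact_force: [0.4, -0.7, -0.3]
width: 0.0003
grasp_force: 0.0
```

```bash
python3 - <<'E'
from h import *
im={n:snapshot(n) for n in P}
for n in P: cv2.imwrite(f"pics/{n}2.png",im[n][:,:,::-1])
o=readout.observe();print(o['time'],o['tool_pos'],o['width'],o['contact_force'],o['grasp_force'])
a=im["top"][130:230,220:320,::-1];b=im["scene"][200:300,270:370,::-1]
cv2.imwrite("pics/c2.png",cv2.resize(np.hstack([a,b]),None,fx=4,fy=4))
E
```

```text
5.8 [0.65222816 0.18639286 0.08222104] 0.0004331044428547082 [ 0.41776464 -0.64777611  0.21208416] 0.0
```

View pics/c2.png

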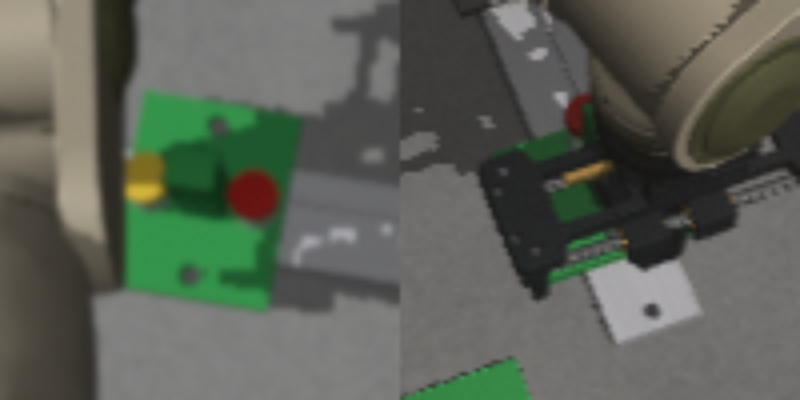

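The grip slipped: the top view shows the holes where they were, at (274,162) and (267,199), so the caddy jammed. Pulling that high up cocks the foot in the track. I'll open, go back, grip lower and harder, and pull gently.

drive_tool --plan '[0,0,0,0,0,0,0,0,0,0,0,0,0,0,0,0,0,0,0,0,0,0,0,0,0,0,0,0,0,0,0,0,0,0,0,0,0,0,0,0,0,0,0,0,0,0,0,0,0,0,0,0,0,0,0,0]' --force 50

```text
time: 6.6
tool_pos: [0.6522, 0.1867, 0.0822]
tool_rot: [[0.151, 0.989, 0.0], [0.989, -0.151, -0.0], [-0.0, 0.0, -1.0]]
contact_force: [0.3, -0.7, -0.2]
width: 0.0622
grasp_force: 0.0
```

drive_tool --plan '[0,0,0,-0.02,0,0,0,0,0,0,-0.03,0,0,0,0,0,0,-0.026,0,0,0,0,0,0,0,0,0.01,0.3,0,0,0,0,0,0.012,0.6,0,0,0,0,0,0,0.6,0,0,0,0,0,0,0.6,0,0,0,0,0,0,0.6]'

```text
time: 7.4
tool_pos: [0.6409, 0.1124, 0.0604]
tool_rot: [[0.15, 0.989, 0.0], [0.989, -0.15, 0.0], [0.0, 0.0, -1.0]]
contact_force: [0.2, -0.6, 0.5]
width: 0.0503
grasp_force: 0.0
```

drive_tool --plan '[0,0,0,0,0,0,0.7,0,0,0,0,0,0,0.8,0,0,0,0,0,0,1,0,0,0,0,0,0,1,0,0,0,0,0,0,1,0,0,0,0,0,0,1]'

```text
time: 8.0
tool_pos: [0.6408, 0.1116, 0.0604]
tool_rot: [[0.151, 0.988, 0.0], [0.988, -0.151, 0.0], [0.0, 0.0, -1.0]]
contact_force: [-0.2, 0.6, 1.1]
width: 0.0234
grasp_force: 50.0
```

drive_tool --plan '[0,0,0,0.003,0,0,1,0,0,0,0.004,0,0,1,0,0,0,0.004,0,0,1]'

```text
time: 8.3
tool_pos: [0.6426, 0.1223, 0.0604]
tool_rot: [[0.151, 0.988, 0.0], [0.988, -0.151, -0.001], [-0.001, 0.001, -1.0]]
contact_force: [1.3, 0.7, -0.4]
width: 0.0237
grasp_force: 50.0
```

```bash
python3 - <<'E'
from h import *
im={n:snapshot(n) for n in P}
for n in P: cv2.imwrite(f"pics/{n}3.png",im[n][:,:,::-1])
o=readout.observe();print(o['time'],o['tool_pos'],o['width'],o['contact_force'],o['ft_torque'],o['grasp_force'])
# front edge of plate/yellow lid shift in scene image
for k in(1,3):
    s=cv2.cvtColor(cv2.imread(f"pics/scene{k}.png"),cv2.COLOR_BGR2HSV)[230:290,270:370]
    m=((s[...,0]>20)&(s[...,0]<32)&(s[...,1]>120)&(s[...,2]>80)); print(k,m.sum(),np.argwhere(m).mean(0))
E
```

```text
8.4 [0.64262728 0.12316532 0.06036761] 0.023819067730494452 [0.20670303 0.4806393  2.45251671] [-0.01720217 -0.06252559  0.00473543] 49.99826774932444
1 116 [19.59482759 55.71551724]
3 116 [23.31034483 57.43103448]
```

The yellow lid moved about 4 px, matching the 11 mm pull, and the force is low. The slide works now, so I'll continue.

drive_tool --plan '[0,0,0,0.006,0,0,1,0,0,0,0.008,0,0,1,0,0,0,0.009,0,0,1,0,0,0,0.009,0,0,1,0,0,0,0.009,0,0,1,0,0,0,0.009,0,0,1,0,0,0,0.009,0,0,1,0,0,0,0.007,0,0,1]'

```text
time: 9.2
tool_pos: [0.6526, 0.1885, 0.0604]
tool_rot: [[0.151, 0.989, 0.0], [0.989, -0.151, -0.0], [-0.0, 0.0, -1.0]]
contact_force: [3.0, 3.9, -1.2]
width: 0.0235
grasp_force: 50.0
```

```bash
python3 - <<'E'
from h import *
im={n:snapshot(n) for n in P}
for n in P: cv2.imwrite(f"pics/{n}4.png",im[n][:,:,::-1])
o=readout.observe();print(o['time'],o['tool_pos'],o['width'],o['contact_force'],o['ft_torque'],o['grasp_force'])
b=im["scene"][200:310,270:380,::-1];a=im["top"][130:240,200:310,::-1]
cv2.imwrite("pics/c4.png",cv2.resize(np.hstack([a,b]),None,fx=3.6,fy=3.6))
E
```

```text
9.3 [0.65257255 0.18942954 0.06037343] 0.023803810801785934 [0.87860514 3.06009301 3.9811568 ] [ 0.3494278  -0.10858124 -0.01575789] 49.99836274422705
```

View pics/c4.png

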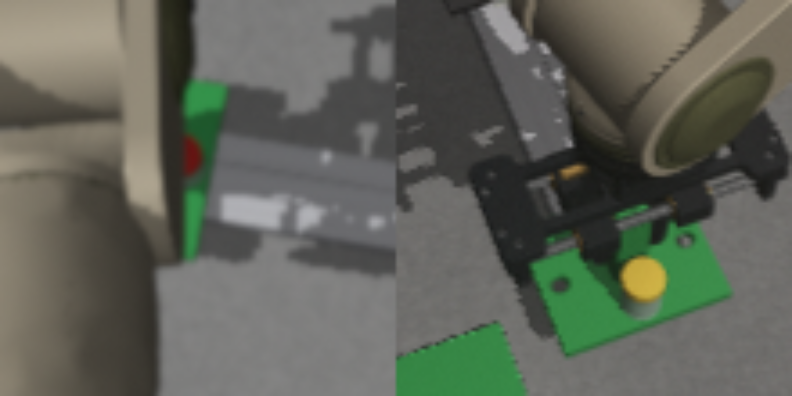

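The caddy has left the lips: its rear edge shifted about 32 px (74 mm), and the plate looks level. I'll lift gently first.

drive_tool --plan '[0,0,0,0,0,-0.004,1,0,0,0,0,0,-0.006,1,0,0,0,0,0,-0.006,1]'

```text
time: 9.6
tool_pos: [0.6519, 0.1877, 0.0759]
tool_rot: [[0.151, 0.988, -0.002], [0.988, -0.151, 0.0], [-0.0, -0.002, -1.0]]
contact_force: [-0.2, -0.1, -3.5]
width: 0.024
grasp_force: 50.0
```

drive_tool --plan '[0,0,0,0,0,-0.02,1,0,0,0,0,0,-0.03,1,0,0,0,0,0,-0.03,1,0,0,0,0,0,-0.01,1,0,0,-3.4,0,0,0,1,0,0,-3.5,0,0,0,1,0,0,-3.5,0,0,0,1,0,0,0,0,0,0,1]'

```text
time: 10.4
tool_pos: [0.652, 0.1876, 0.1651]
tool_rot: [[-0.03, 1.0, -0.002], [1.0, 0.03, -0.0], [-0.0, -0.002, -1.0]]
contact_force: [0.3, 0.6, -3.9]
width: 0.0234
grasp_force: 50.0
```

drive_tool --plan '[0,0,0,0.0089,-0.0146,0,1,0,0,0,0.0189,-0.0296,0,1,0,0,0,0.0189,-0.0296,0,1,0,0,0,0.0189,-0.0296,0,1,0,0,0,0.0189,-0.0296,0,1,0,0,0,0.0189,-0.0296,0,1,0,0,0,0.0189,-0.0296,0,1,0,0,0,0.0189,-0.0296,0,1]'

```text
time: 11.2
tool_pos: [0.425, 0.3227, 0.1659]
tool_rot: [[-0.027, 1.0, -0.001], [1.0, 0.027, -0.0], [-0.0, -0.001, -1.0]]
contact_force: [-0.7, 0.7, -3.8]
width: 0.0235
grasp_force: 50.0
```

drive_tool --plan '[0,0,0,0.0098,-0.0148,0,1,0,0,0,0,0,0.01,1,0,0,0,0,0,0.02,1,0,0,0,0,0,0.01,1,0,0,0,0,0,0,1,0,0,0,0,0,0,1]'

```text
time: 11.8
tool_pos: [0.4121, 0.3313, 0.1263]
tool_rot: [[-0.029, 1.0, 0.0], [1.0, 0.029, 0.0], [0.0, 0.0, -1.0]]
contact_force: [-0.2, 0.4, -3.8]
width: 0.0236
grasp_force: 50.0
```

```bash
python3 - <<'E'
from h import *
im={n:snapshot(n) for n in P}
for n in P: cv2.imwrite(f"pics/{n}5.png",im[n][:,:,::-1])
o=readout.observe();print(o['time'],o['tool_pos'],o['tool_rot'],o['width'],o['contact_force'])
b=im["scene"][210:330,390:510,::-1];a=im["top"][220:340,120:240,::-1]
cv2.imwrite("pics/c5.png",cv2.resize(np.hstack([a,b]),None,fx=3.3,fy=3.3))
E
```

```text
11.9 [0.41208928 0.33158217 0.1268636 ] [[-2.91084331e-02  9.99575512e-01  1.22282341e-03]
 [ 9.99576142e-01  2.91078149e-02  5.20355252e-04]
 [ 4.84540650e-04  1.23745183e-03 -9.99999117e-01]] 0.023527775427195093 [ 0.35309626  0.11333132 -3.67416257]
```

View pics/c5.png

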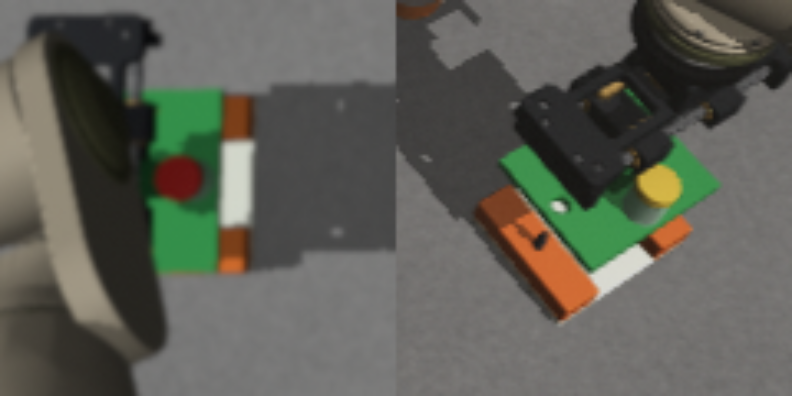

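The caddy hovers above the stand with both corners visible in the scene view: left (501,163), bottom (592,268), right (718,183). I'll fit the plate and the stand separately in each camera so the calibration error cancels.

```bash
cat >> h.py <<'E'
def roifit(n,im,poly,z,q0):
    "fit the plate (underside z) to the green mask inside an image polygon"
    w=np.zeros(im.shape[:2],np.float32);cv2.fillPoly(w,[np.array(poly).round().astype(np.int32)],1.);m=green(im).astype(np.float32)
    def cost(q):
        r=np.zeros((3200,5120),np.float32);uv=(proj(n,place(plate(z)[0],q))+.5)*8-.5
        cv2.fillConvexPoly(r,cv2.convexHull((uv*16).round().astype(np.int32)),1.,shift=4)
        return (w*(cv2.resize(r,(640,400),interpolation=cv2.INTER_AREA)-m)**2).sum()
    r=minimize(cost,q0,method='Nelder-Mead',options=dict(initial_simplex=np.array(q0)+np.vstack([[0,0,0],np.diag([.006,.006,.05])]),xatol=1e-4,fatol=.01))
    return r.x,r.fun
E
cat > m.py <<'E'
from h import *
im={n:cv2.imread(f"pics/{n}5.png")[:,:,::-1].copy() for n in P};i0={n:cv2.imread(f"pics/{n}0.png")[:,:,::-1].copy() for n in P}
L=[(480,145),(510,145),(575,225),(600,240),(640,232),(690,200),(695,165),(740,150),(740,200),(600,300),(570,280)]
L=[(390+(u-396)/3.3,210+v/3.3) for u,v in L]
T=[(165,75),(240,75),(240,290),(178,290),(172,230),(212,225),(212,130),(165,120)]
T=[(120+u/3.3,220+v/3.3) for u,v in T]
for n,poly in(("scene",L),("top",T)):
    S=fit({n:i0[n]},orange,LEDGES,[.411,.332,.03])
    print(n,"stand",S,"caddy",roifit(n,im[n],poly,.0914,[.411,.332,.03]))
    for s in(-1,1): print("pin base/top px",proj(n,place(np.array([[s*.046,0,.03],[s*.046,0,.053]]),S[0])).round(1).tolist())
    k=orange(i0[n]).astype(np.uint8);k=cv2.morphologyEx(k,cv2.MORPH_CLOSE,np.ones((7,7)))
    d=(k>0)&(i0[n].max(2)<75);c=cv2.connectedComponentsWithStats(d.astype(np.uint8));print([(a[4],b.round(1).tolist()) for a,b in zip(c[2][1:],c[3][1:]) if a[4]>3])
E
python3 m.py
```

```text
scene stand (array([0.40819557, 0.33212446, 0.02879591]), np.float64(346.53125)) caddy (array([0.40842365, 0.33092139, 0.02155405]), np.float64(29.09326171875))
pin base/top px [[461.1, 265.4], [463.8, 261.2]]
pin base/top px [[433.0, 283.4], [435.3, 279.5]]
[(np.int32(26), [133.1, 29.0]), (np.int32(18), [129.4, 30.4]), (np.int32(9), [105.7, 35.9]), (np.int32(10), [110.9, 33.6]), (np.int32(63), [125.4, 41.4]), (np.int32(4), [100.0, 35.5]), (np.int32(16), [110.2, 40.9]), (np.int32(65), [77.6, 45.4]), (np.int32(9), [132.0, 50.6]), (np.int32(8), [394.4, 185.1]), (np.int32(13), [395.7, 195.2]), (np.int32(4), [393.2, 213.0]), (np.int32(12), [461.6, 264.2]), (np.int32(10), [433.0, 282.5]), (np.int32(4), [468.2, 285.0]), (np.int32(9), [438.8, 303.4])]
top stand (array([0.41267673, 0.33375113, 0.01449295]), np.float64(124.531494140625)) caddy (array([0.4130333 , 0.33399333, 0.03802798]), np.float64(30.4892578125))
pin base/top px [[170.9, 295.5], [168.0, 295.6]]
pin base/top px [[172.9, 255.3], [170.0, 254.6]]
[(np.int32(9), [147.6, 60.3]), (np.int32(9), [138.6, 75.4]), (np.int32(4), [173.0, 255.2]), (np.int32(10), [272.7, 275.5]), (np.int32(15), [278.4, 292.9]), (np.int32(6), [171.0, 295.5])]
```

```bash
python3 - <<'E'
from h import *
for n,a,b,z in(("scene",(461.6,264.2),(433,282.5),.037),("top",(173,255.2),(171,295.5),.034),("top",(172.4,255.1),(171.1,295.6),.037)):
    A,B=ray(n,a,z),ray(n,b,z);d=A-B
    if d[0]<0:d=-d
    print(n,((A+B)/2)[:2],np.linalg.norm(d),np.arctan2(d[1],d[0]))
i0={n:cv2.imread(f"pics/{n}0.png")[:,:,::-1].copy() for n in P}
for n in P:
  for y in(0,.015,.03,.045): print(n,y,fit({n:i0[n]},orange,LEDGES,[.411,.332,y]))
E
```

```text
scene [0.40955661 0.33180934] 0.09315361568730782 0.02681171062602537
top [0.41265519 0.33236639] 0.09190768505532586 0.013992683046051715
top [0.41257778 0.33208036] 0.09214287039795221 0.0318249939548068
scene 0 (array([0.40843698, 0.33236664, 0.02905665]), np.float64(346.099853515625))
scene 0.015 (array([0.4083342 , 0.33217389, 0.01886513]), np.float64(346.68115234375))
scene 0.03 (array([0.40819557, 0.33212446, 0.02879591]), np.float64(346.53125))
scene 0.045 (array([0.4088126 , 0.33230222, 0.03189552]), np.float64(345.316650390625))
top 0 (array([0.41268417, 0.33350029, 0.01386403]), np.float64(124.3017578125))
top 0.015 (array([0.41268775, 0.3332989 , 0.01386871]), np.float64(124.3916015625))
top 0.03 (array([0.41267673, 0.33375113, 0.01449295]), np.float64(124.531494140625))
top 0.045 (array([0.41237307, 0.33215714, 0.0283117 ]), np.float64(123.950439453125))
```

The two cameras agree: the caddy is within about 1 mm of the stand, and yaw within about 0.01 rad. I'll lower it to just below the pin tips and check the force.

drive_tool --plan '[0,0,0,0,0,0.012,1,0,0,0,0,0,0.012,1,0,0,0,0,0,0.008,1,0,0,0,0,0,0.004,1,0,0,0,0,0,0.003,1,0,0,0,0,0,0.003,1,0,0,0,0,0,0.003,1,0,0,0,0,0,0,1]'

```text
time: 12.7
tool_pos: [0.4113, 0.3316, 0.081]
tool_rot: [[-0.03, 1.0, -0.0], [1.0, 0.03, -0.0], [-0.0, -0.0, -1.0]]
contact_force: [0.0, -0.3, -3.4]
width: 0.024
grasp_force: 50.0
```

```bash
python3 - <<'E'
from h import *
im={n:snapshot(n) for n in P}
for n in P: cv2.imwrite(f"pics/{n}6.png",im[n][:,:,::-1])
o=readout.observe();print(o['time'],o['tool_pos'],o['tool_rot'],o['width'],o['contact_force'],o['ft_torque'])
b=im["scene"][220:320,400:500,::-1];a=im["top"][230:330,130:230,::-1]
cv2.imwrite("pics/c6.png",cv2.resize(np.hstack([a,b]),None,fx=4,fy=4))
E
```

```text
12.8 [0.41146705 0.3316339  0.08134314] [[-2.95926891e-02  9.99562016e-01  2.22686790e-04]
 [ 9.99562035e-01  2.95926658e-02  1.06909886e-04]
 [ 1.00273165e-04  2.25753012e-04 -9.99999969e-01]] 0.023666366042665997 [ 0.23233564 -0.36953127 -4.05312164] [-0.0806052   0.07130841  0.01225966]
```

View pics/c6.png

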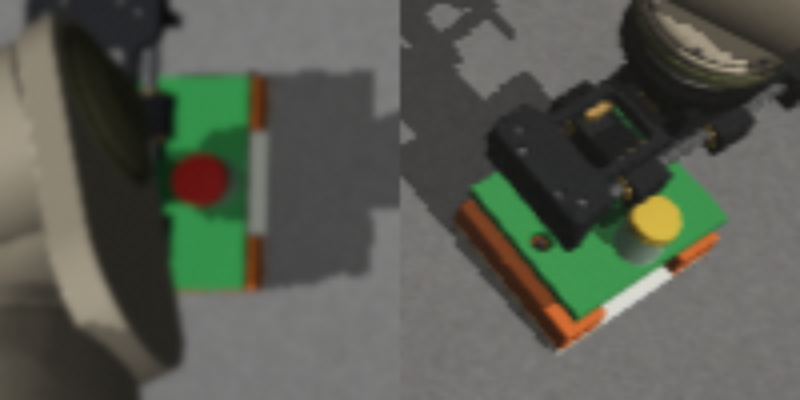

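There is no contact force beyond the caddy's weight, and the plate underside (46 mm) is already below the pin tips (53 mm), so the pins are in the holes. I'll go on down to the ledges.

drive_tool --plan '[0,0,0,0,0,0.003,1,0,0,0,0,0,0.003,1,0,0,0,0,0,0.003,1,0,0,0,0,0,0.003,1,0,0,0,0,0,0.002,1,0,0,0,0,0,0.001,1,0,0,0,0,0,0,1]'

```text
time: 13.5
tool_pos: [0.4114, 0.3316, 0.0661]
tool_rot: [[-0.03, 1.0, -0.0], [1.0, 0.03, -0.0], [-0.0, -0.0, -1.0]]
contact_force: [0.1, 1.1, -2.9]
width: 0.0239
grasp_force: 50.0
```

drive_tool --plan '[0,0,0,0,0,0.0005,1,0,0,0,0,0,0.0005,1,0,0,0,0,0,0,1]'

```text
time: 13.8
tool_pos: [0.4115, 0.3316, 0.0654]
tool_rot: [[-0.03, 1.0, 0.0], [1.0, 0.03, 0.0], [0.0, 0.0, -1.0]]
contact_force: [-0.1, -0.5, -3.1]
width: 0.0239
grasp_force: 50.0
```

drive_tool --plan '[0,0,0,0,0,0.0005,1,0,0,0,0,0,0.0005,1,0,0,0,0,0,0,1,0,0,0,0,0,0,1]'

```text
time: 14.2
tool_pos: [0.4115, 0.3317, 0.0653]
tool_rot: [[-0.03, 1.0, 0.001], [1.0, 0.03, 0.0], [0.0, 0.001, -1.0]]
contact_force: [-4.8, -2.7, 10.2]
width: 0.0235
grasp_force: 50.0
```

It is resting on the ledges at exactly the expected height (0.0653). I'll release and rise.

drive_tool --plan '[0,0,0,0,0,0,0.6,0,0,0,0,0,0,0.5,0,0,0,0,0,0,0.4,0,0,0,0,0,0,0.3,0,0,0,0,0,0,0.3,0,0,0,0,0,0,0.3,0,0,0,0,0,0,0.3,0,0,0,0,0,0,0.3]'

```text
time: 15.0
tool_pos: [0.4114, 0.3316, 0.0642]
tool_rot: [[-0.03, 1.0, -0.0], [1.0, 0.03, -0.0], [-0.0, -0.0, -1.0]]
contact_force: [0.1, 0.5, -0.2]
width: 0.0618
grasp_force: 0.0
```

drive_tool --plan '[0,0,0,0,0,-0.01,0.3,0,0,0,0,0,-0.03,0.3,0,0,0,0,0,-0.04,0.3,0,0,0,0,0,-0.04,0.3,0,0,0,0,0,-0.03,0.3,0,0,0,0.04,0,0,0.3,0,0,0,0.04,0,0,0.3,0,0,0,0.04,0,0,0.3]'

```text
time: 15.8
tool_pos: [0.4076, 0.4529, 0.2155]
tool_rot: [[-0.029, 1.0, 0.001], [1.0, 0.029, 0.001], [0.001, 0.001, -1.0]]
contact_force: [0.5, -0.2, -0.9]
width: 0.0618
grasp_force: 0.0
```

drive_tool --plan '[0,0,0,0.04,-0.02,0,0.3,0,0,0,0.04,-0.02,0,0.3,0,0,0,0.03,-0.02,0,0.3,0,0,0,0,0,0,0.3,0,0,0,0,0,0,0.3]'

```text
time: 16.3
tool_pos: [0.3442, 0.5599, 0.2146]
tool_rot: [[-0.031, 1.0, 0.0], [1.0, 0.031, -0.0], [-0.0, 0.0, -1.0]]
contact_force: [-0.0, -0.1, -0.1]
width: 0.0618
grasp_force: 0.0
```

```bash
python3 - <<'E'
from h import *
im={n:snapshot(n) for n in P}
o=readout.observe();print(o['time'],o['tool_pos'],o['width'],o['contact_force'])
for n in P: print(n,fit({n:im[n]},green,plate(.03),[.411,.332,.03]))
b=im["scene"][220:320,400:500,::-1];a=im["top"][230:330,130:230,::-1]
z=cv2.resize(np.hstack([a,b]),None,fx=3.2,fy=3.2); f=cv2.resize(np.hstack([im["top"],im["scene"]])[:,:,::-1],(640,200))
cv2.imwrite("pics/c7.png",np.vstack([z,f]))
E
```

```text
16.4 [0.34528327 0.55898288 0.21469061] 0.06174496477560417 [-0.35551177 -0.12733188  0.75330929]
scene (array([0.40856536, 0.33218631, 0.03230419]), np.float64(668.2900390625))
top (array([0.41236359, 0.33178668, 0.0223195 ]), np.float64(396.771728515625))
```

View pics/c7.png

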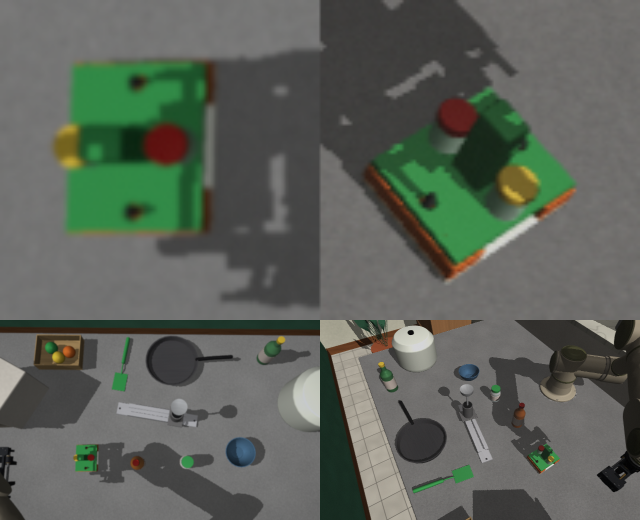

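The caddy sits flush with both pins up through the holes, visible at (135,82) and (132,212) in the crop. Its fitted pose matches the stand in each camera, and nothing else has visibly moved, so I'm handing in.

```bash
python3 -c "
from cell import env
print(env.hand_in())"
```

```text
the job is handed in; nothing more can be done
None
```

The green caddy is on the serving stand, plate flush with both pins through the holes, and released. The ladle holder and other items look unmoved, and I handed it in at about 16 s. The hand-in returned no verdict. The first pull along the track slipped off the handle without moving the caddy, so I gripped lower and harder and it slid freely.

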